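# Change the broken blade in the set

## Task

One of the three scraper blades in the wooden blade case has a corner of its cutting edge broken off: turn its turn button aside, take that blade out and lay it flat in the blue bin, while the two sound blades stay locked in their places. Then take the new blade of the same pattern from the packing, lay it flat and straight in the empty seat with its notch over the pin and its cutting edge the same way as the others, and turn the button back squarely across it. Lay blades down rather than dropping them, and leave the other spare, the valve and the flange alone.

Things in the scene. Friction and masses are not known exactly. Their poses are not given: they have to be found in the camera images.
- case: wooden blade tray, fixed, 230 (x) x 290 (y) mm, board 8 mm thick, rim 20 mm high; origin: centre of its underside. Two bearers, 20 mm wide, run along y at x = -50 and +30 mm, tops 22 mm above the bench; three blades lie across them, 80 mm apart in y, notches to -x, cutting edges to +x, with 14 mm of free height under them between the bearers
- pin1 (a point): foot of the steel locating pin of seat 1 (case frame x = -51, y = +80 mm), at the height of the bearer's top, 22 mm above the bench; pin 8 mm in diameter, 5 mm high, its upper 2 mm tapered to 5 mm. A blade lying right has its origin 51 mm in the case's +x from here and its underside at this height
- pin2 (a point): foot of the steel locating pin of seat 2 (case frame x = -51, y = 0 mm), at the height of the bearer's top, 22 mm above the bench; pin 8 mm in diameter, 5 mm high, its upper 2 mm tapered to 5 mm. A blade lying right has its origin 51 mm in the case's +x from here and its underside at this height
- pin3 (a point): foot of the steel locating pin of seat 3 (case frame x = -51, y = -80 mm), at the height of the bearer's top, 22 mm above the bench; pin 8 mm in diameter, 5 mm high, its upper 2 mm tapered to 5 mm. A blade lying right has its origin 51 mm in the case's +x from here and its underside at this height
- button1 (a joint): turn button of seat 1: flat steel bar on an upright pivot 81 mm in the case's +x and 40 mm in its +y from pin1. At 0 (stop, locked) it points to the case's -y, across its blade, 2 mm clear; grows anticlockwise seen from above; at 1.57 it points to +x, clear of the blade; stop at 1.8. Stays where left, friction 0.05 N m. Bar 14 mm wide, top 35 mm above the bench, free end 52 mm from the pivot
- button2 (a joint): turn button of seat 2: flat steel bar on an upright pivot 81 mm in the case's +x and 40 mm in its +y from pin2. At 0 (stop, locked) it points to the case's -y, across its blade, 2 mm clear; grows anticlockwise seen from above; at 1.57 it points to +x, clear of the blade; stop at 1.8. Stays where left, friction 0.05 N m. Bar 14 mm wide, top 35 mm above the bench, free end 52 mm from the pivot
- button3 (a joint): turn button of seat 3: flat steel bar on an upright pivot 81 mm in the case's +x and 40 mm in its +y from pin3. At 0 (stop, locked) it points to the case's -y, across its blade, 2 mm clear; grows anticlockwise seen from above; at 1.57 it points to +x, clear of the blade; stop at 1.8. Stays where left, friction 0.05 N m. Bar 14 mm wide, top 35 mm above the bench, free end 52 mm from the pivot
- stud1 (a point): middle of the grip stud of turn button 1, 40 mm from its pivot: an upright steel post 12 mm in diameter and 20 mm high on the bar, from 35 to 55 mm above the bench; moves with the button
- stud2 (a point): middle of the grip stud of turn button 2, 40 mm from its pivot: an upright steel post 12 mm in diameter and 20 mm high on the bar, from 35 to 55 mm above the bench; moves with the button
- stud3 (a point): middle of the grip stud of turn button 3, 40 mm from its pivot: an upright steel post 12 mm in diameter and 20 mm high on the bar, from 35 to 55 mm above the bench; moves with the button
- broken: the broken blade, in one of the three seats at the start: flat steel blade 120 x 40 x 6 mm, about 0.22 kg. Origin: centre of its underside; +x runs along its length to the bevelled cutting edge on one short end (x = 60 mm); the other short end has a notch in its middle, 13 mm wide, 18 mm deep, open to -x; z up. Missing at the cutting end: the +y corner, 22 x 20 mm
- sound_a: sound blade, in another of the three seats: flat steel blade 120 x 40 x 6 mm, about 0.22 kg. Origin: centre of its underside; +x runs along its length to the bevelled cutting edge on one short end (x = 60 mm); the other short end has a notch in its middle, 13 mm wide, 18 mm deep, open to -x; z up. 
- sound_b: sound blade, in another of the three seats: flat steel blade 120 x 40 x 6 mm, about 0.22 kg. Origin: centre of its underside; +x runs along its length to the bevelled cutting edge on one short end (x = 60 mm); the other short end has a notch in its middle, 13 mm wide, 18 mm deep, open to -x; z up. 
- new_blade: the new blade, on the packing, its notch end roughly to the packing's -x: flat steel blade 120 x 40 x 6 mm, about 0.22 kg. Origin: centre of its underside; +x runs along its length to the bevelled cutting edge on one short end (x = 60 mm); the other short end has a notch in its middle, 13 mm wide, 18 mm deep, open to -x; z up. 
- other_blade: spare of another pattern lying beside the new blade on the packing: 120 mm long, 28 mm wide, 6 mm thick, without notch; origin centre of its underside. Not wanted
- packing: card sheet 150 (x) x 200 (y) mm fixed to the bench, 4 mm thick, with two timber battens, 20 mm wide, along y at x = -45 and +45 mm, tops 18 mm above the bench; the two spares lie across the battens, about 50 mm either side of the middle in y. Origin: centre of its underside
- bin: low open blue plastic bin for blades to be reground, empty, fixed, 200 (x) x 170 (y) x 45 mm high, walls and floor 5 mm thick. Origin: centre of its underside; its long side runs along x
- valve: brass gate valve with a handwheel, 90 mm high, bystander; origin centre of its underside
- flange: steel pipe flange lying flat, 115 mm in diameter, 18 mm high, bystander; origin centre of its underside
Mind the look-alikes: they are no part of the job. Leave any orange look-alike of the broken alone. What is shaped like the new_blade but turquoise is not meant.

How it is judged:
By the outcome, as a careful person would: the job done as asked, in the order asked, and still so for the second after the job is handed in, with the robot touching nothing.
It also fails if it takes over 72 s, if anything falls off the work surface, if the arm or the gripper's body presses on something with over 40 N, if the wrist force passes 120 N, or if a joint passes its speed limit or range.

## Robot

A 6-joint arm with a two-finger parallel gripper is mounted at the origin on the work surface. World frame = base frame: x ahead of the robot, y to its left, z up, the work surface at z = 0. Lengths are in m, angles in rad, forces in N, time in s.
With the tool pointing down it reaches from about 0.375 to 0.925 m from the base axis. Payload 5.7 kg.
Tool frame: the origin (TCP) lies on the mounting face of the last link; the fingertips stand 182 mm ahead of it and the grasp point (between the pads) lies 163 mm ahead of it; z points along the fingers, y is the line along which they close (so a half turn about z gives the same grasp; the last joint's range is limited). The gripper opens to 88 mm and grips with 3 to 60 N. Pads are 20 mm wide; open, the fingers measure 115 mm over their backs; the gripper's body (75 mm by 178 mm) begins 61 mm behind the grasp point.
Start: joints at [-1.451, 0.359, 1.51, -0, 1.272, -0.115], TCP at [0.14, -0.584, 0.405] pointing down, gripper open.
Joint ranges: [-2.97, 2.97], [-1.01, 2.36], [0.21, 2.38], [-0.96, 4.11], [0.2, 2.71], [-2.98, 2.98]. Speed limits (rad/s): [2.39, 2.39, 3.14, 3.14, 3.14, 3.14].

## Interface

Orientations are given as a unit quaternion [w, x, y, z].
In Python, from bench import telemetry, imaging, job gives the robot as it stands. The module is installed in compiled form; this text tells all that it offers.
- The arm moves only by the tool send_rows, never from a script. Its argument "moves" is a list of rows, each a list of 5 numbers: the finger opening in m, from 0 to 0.0878, then the shift along the world's x, y, z in m, then the turn about the world's z in rad. A call has 1 to 10 rows; each row shifts and turns the commanded pose from where the row before left it; what a row does not reach is not made up. A row lasts 1/10 s, in which the tool goes at most 50 mm and 8.59 degrees, less where a joint would pass 70% of its speed; a pose out of reach is approached as far as the arm can. A call with a gripper value outside its range is refused whole. The fingers move at their own pace and stop on an object; "grip_force" is the grip in N (left out, the last holds). Time passes only in rows, so rows that do not move let the fingers close. It gives the time, the measured TCP pose, the force, the opening and the grip force at its end, in the units of the state.
- telemetry.read_state(): the state, without advancing time (a new reading comes with each control period).
- imaging.read_camera(name): name is "side" or "top" or "wrist"; returns the picture (480x640x3 uint8, red, green, blue); there is no depth.
- imaging.camera_model(name): a dict with "intrinsics" (3x3 intrinsics, pixels), "dist_coeffs" ([k1, k2, p1, p2, k3] as OpenCV has them; the pictures are not rectified), "R" (3x3) and "t" (3): a world point X has camera coordinates R X + t; the wrist camera has in their place "T_tool_cam" (4x4, takes a point from camera to tool coordinates, whose origin is the TCP and whose axes are the flange's). Camera axes: x right, y down, z forward; pixel columns grow to the right and rows downward; lengths in m; the calibration is good to about 2 mm. A picture is of the moment at which its call begins: read the wrist's pose just before it. camera_model takes no time and is no camera call.
- job.finish_job(): hands the job in; it is judged then, once.
Trained networks look in the newest picture that a camera, given by its name, has taken for a name from the list of things; names that differ only in an ending like _2 or _b are one class to them, and where a whole thing is asked for, a point or a joint stands for the part that bears it (a point fixed in the world has none). Each returns a list of dicts, best first, with "conf" (0 to 1); they miss things now and then, are a little off and sometimes report something else, mostly with a low value. They report only what shows in the picture. A call takes as long as a camera call. They do not tell look-alikes from the thing itself.
- imaging.find_in(target, camera): "position" ([column, row] in pixels, amid what is visible of it).
- imaging.pinpoint(target, camera): "position" ([column, row] in pixels: a listed point, or the origin of a listed thing).
The state is a dict: "clock": time; "joints": joint angles; "qvel": joint speeds; "joint_torque": joint torques, N m; "tcp_pos": TCP position; "tcp_rot": TCP orientation; "ft_force": force on the tool from outside, world axes, zero at the start; "wrist_torque": the same for the moment, N m; "width": finger opening in m; "finger_force": force on a finger pad.
Only numpy, scipy, OpenCV 4.12 (cv2) and the standard library are available. Lean on these libraries where they do the work, as an engineer would, in place of code of your own. Each camera call takes 0.05 s, during which the arm holds its last target. There are 200 camera calls.

## Working session

There is one attempt and no reset: what is moved stays moved. The work goes in short steps, Python scripts to look and compute and a tool call to move; the robot and the scene stay as the last step left them, time stands still between calls to the robot, and variables do not carry over. Pictures are saved under pics/ and viewed, at most 10 in all, crops included, and the job is handed in when it is done.

Besides the shell and the picture viewer there is one more tool, called after ">>>" as a command line: name --pt "numbers of a row" for each row, then --argument value for the rest. send_rows: Moves the arm, as the interface text tells. Its arguments: {"type":"object","properties":{"moves":{"type":"array","items":{"type":"array","items":{"type":"number"}}},"grip_force":{"type":"number"}},"required":["moves"]}

```bash
mkdir -p pics
cat > h.py <<'E'
import numpy as np, cv2
from bench import telemetry, imaging, job
from scipy.spatial.transform import Rotation as Ro
def cam(name):
    m=imaging.camera_model(name); K=np.array(m["intrinsics"]); d=np.array(m["dist_coeffs"])
    if "R" in m: return K,d,np.array(m["R"]),np.array(m["t"])
    s=telemetry.read_state(); q=s["tcp_rot"]; T=np.eye(4); T[:3,:3]=Ro.from_quat([q[1],q[2],q[3],q[0]]).as_matrix(); T[:3,3]=s["tcp_pos"]
    W=np.linalg.inv(T@np.array(m["T_tool_cam"])); return K,d,W[:3,:3],W[:3,3]
def px2w(c,uv,z):
    K,d,R,t=c; p=cv2.undistortPoints(np.array([[uv]],float),K,d)[0,0]
    r=R.T@np.array([p[0],p[1],1]); o=-R.T@t; return o+r*(z-o[2])/r[2]
def w2px(c,X):
    K,d,R,t=c; return cv2.projectPoints(np.array(X,float).reshape(-1,3),cv2.Rodrigues(R)[0],np.array(t,float),K,d)[0][:,0]
def shot(name,fn=None):
    c=cam(name); im=imaging.read_camera(name)[:,:,::-1].copy()
    if fn: cv2.imwrite("pics/"+fn,im)
    return c,im
def yaw():
    q=telemetry.read_state()["tcp_rot"]; M=Ro.from_quat([q[1],q[2],q[3],q[0]]).as_matrix(); return np.arctan2(M[1,1],M[0,1]), M
E
python3 - <<'E'
from h import *
np.set_printoptions(precision=4,suppress=True)
c,im=shot("top","top0.png")
Z={"pin1":.022,"pin2":.022,"pin3":.022,"stud1":.045,"stud2":.045,"stud3":.045,"broken":.022,"sound_a":.022,"new_blade":.018,"other_blade":.018,"packing":0,"bin":0,"case":0,"valve":0,"flange":0}
for n,z in Z.items():
    for r in imaging.pinpoint(n,"top")[:4]: print(n,np.round(r["position"]),round(r["conf"],2),px2w(c,r["position"],z)[:2])
s=telemetry.read_state(); print(s["clock"],s["tcp_pos"],s["tcp_rot"],yaw()[0]); print(np.array(imaging.camera_model("wrist")["T_tool_cam"]))
print(-c[2].T@c[3])
E
```

```text
pin1 [294. 249.] 0.85 [0.511  0.0819]
pin1 [320. 254.] 0.66 [0.4955 0.0091]
pin1 [356. 257.] 0.62 [ 0.4855 -0.0885]
pin2 [294. 249.] 0.85 [0.511  0.0819]
pin2 [320. 254.] 0.66 [0.4955 0.0091]
pin2 [356. 257.] 0.62 [ 0.4855 -0.0885]
pin3 [294. 249.] 0.85 [0.511  0.0819]
pin3 [320. 254.] 0.66 [0.4955 0.0091]
pin3 [356. 257.] 0.62 [ 0.4855 -0.0885]
stud1 [301. 215.] 0.67 [0.6019 0.0613]
stud1 [330. 222.] 0.6 [ 0.5811 -0.0178]
stud1 [358. 228.] 0.54 [ 0.5622 -0.0965]
stud2 [301. 215.] 0.67 [0.6019 0.0613]
stud2 [330. 222.] 0.6 [ 0.5811 -0.0178]
stud2 [358. 228.] 0.54 [ 0.5622 -0.0965]
stud3 [301. 215.] 0.67 [0.6019 0.0613]
stud3 [330. 222.] 0.6 [ 0.5811 -0.0178]
stud3 [358. 228.] 0.54 [ 0.5622 -0.0965]
broken [340. 150.] 0.73 [ 0.7923 -0.0538]
broken [395. 320.] 0.61 [ 0.3101 -0.1904]
broken [357. 237.] 0.55 [ 0.5415 -0.0938]
sound_a [298. 233.] 0.88 [0.555  0.0698]
sound_a [327. 240.] 0.71 [ 0.5353 -0.0109]
sound_a [289. 251.] 0.66 [0.5068 0.0953]
sound_a [354. 236.] 0.47 [ 0.543  -0.0866]
new_blade [183. 329.] 0.71 [0.2996 0.3901]
new_blade [176. 266.] 0.61 [0.4725 0.4102]
other_blade [211. 262.] 0.8 [0.4802 0.3128]
packing [195. 261.] 0.65 [0.4852 0.3623]
bin [452. 253.] 0.63 [ 0.493 -0.363]
case [329. 234.] 0.94 [ 0.555 -0.017]
valve [223. 180.] 0.81 [0.7163 0.2829]
flange [419. 178.] 0.87 [ 0.7112 -0.2777]
0.8 [ 0.1396 -0.5835  0.4047] [-0.      0.9931  0.1171  0.    ] -1.3360264489222136
[[-0.0002 -0.9581 -0.2864  0.0779]
 [ 1.      0.0002 -0.0013  0.0007]
 [ 0.0013 -0.2864  0.9581  0.0203]
 [ 0.      0.      0.      1.    ]]
[0.3846 0.0216 1.4088]
```

View pics/top0.png

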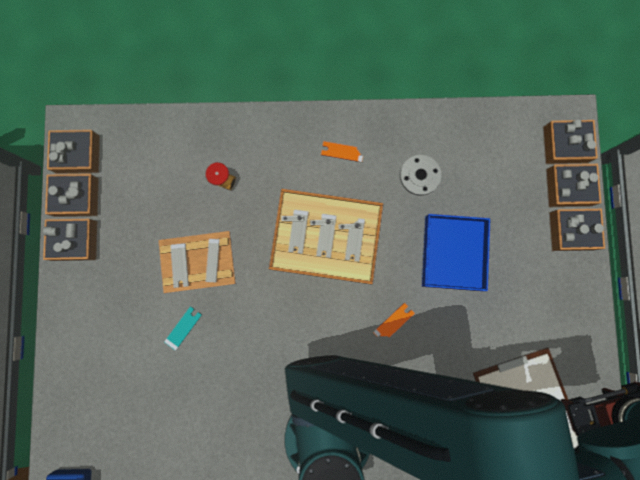

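The top view shows the case at about (329,234), with the apparent broken blade in the right seat at about (355,240). The packing is at (195,261) with the notched new blade on the left at (180,266), the bin is at (455,253), and the orange and turquoise decoys lie on the bench. Next I'll look from close range with the wrist camera.

>>> send_rows --pt "0.05 0.03 0.036 0 -0.03" --pt "0.05 0.03 0.036 0 -0.03" --pt "0.05 0.03 0.036 0 -0.03" --pt "0.05 0.03 0.036 0 -0.03" --pt "0.05 0.03 0.036 0 -0.03" --pt "0.05 0.03 0.036 0 -0.03" --pt "0.05 0.03 0.036 0 -0.03" --pt "0.05 0.03 0.036 0 -0.03" --grip_force 20

```text
clock: 1.6
tcp_pos: [0.3805, -0.294, 0.4049]
tcp_rot: [0.0, 1.0, -0.003, 0.0]
ft_force: [0.5, -0.3, 1.0]
width: 0.0502
finger_force: 0.0
```

>>> send_rows --pt "0.05 0.03 0.036 0 -0.03" --pt "0.05 0.03 0.036 0 -0.03" --pt "0.05 0.03 0.036 0 -0.03" --pt "0.05 0.03 0.036 0 -0.03" --pt "0.05 0.03 0.036 0 -0.03" --pt "0.05 0.03 0.036 0 -0.03" --pt "0.05 0.02 0.036 0 0" --pt "0.05 0.01 0.02 0 0" --pt "0.05 0 0 0 0"

```text
clock: 2.5
tcp_pos: [0.5907, -0.021, 0.4045]
tcp_rot: [-0.0, 0.996, -0.091, 0.0]
ft_force: [0.1, -0.4, -0.3]
width: 0.0499
finger_force: 0.0
```

Run:
```python
from h import *
np.set_printoptions(precision=4,suppress=True)
c,im=shot("wrist","w0.png")
for n,z in {"pin1":.022,"stud1":.045,"broken":.022,"sound_a":.022,"case":0}.items():
    for r in imaging.pinpoint(n,"wrist")[:4]: print(n,np.round(r["position"]),round(r["conf"],2),px2w(c,r["position"],z)[:2])
s=telemetry.read_state(); print(s["clock"],s["tcp_pos"],yaw()[0],s["joints"])
```

```text
pin1 [320. 304.] 0.73 [0.4975 0.0004]
pin1 [234. 305.] 0.7 [0.511  0.0814]
stud1 [416. 215.] 0.93 [ 0.5734 -0.0948]
stud1 [317. 219.] 0.79 [ 0.585  -0.0138]
stud1 [221. 224.] 0.61 [0.5958 0.0663]
stud1 [ 26. 362.] 0.59 [0.4988 0.2824]
broken [408. 253.] 0.61 [ 0.5333 -0.0875]
sound_a [320. 254.] 0.91 [ 0.5469 -0.0092]
sound_a [234. 255.] 0.89 [0.5597 0.0683]
2.8 [ 0.589  -0.0247  0.4047] -1.757582313699115 [-0.159   0.3439  1.5334 -0.0003  1.2645  1.5986]
```

View pics/w0.png

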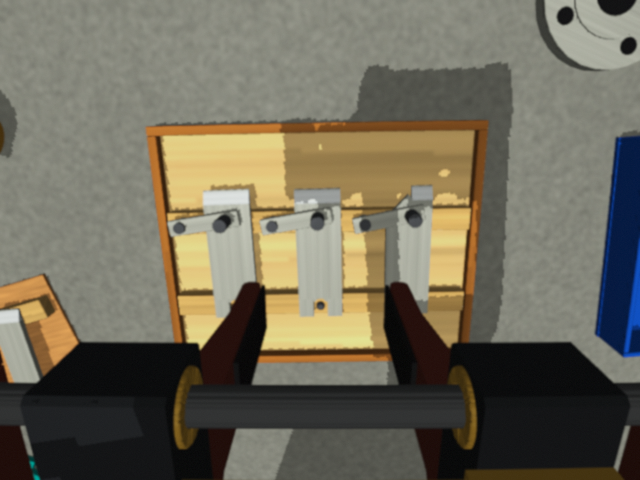

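The wrist view shows the broken blade in the right-hand seat 3, with its +y cutting corner missing near (395,195). The blades at (230,255) and (320,255) are whole. The pivots are at (178,228), (272,226) and (362,225). The orange look-alikes on the bench are not meant. I'll fit the case pose and confirm the broken blade in one crop.

Run:
```python
from h import *
from scipy.optimize import least_squares
np.set_printoptions(precision=4,suppress=True)
im=cv2.imread("pics/w0.png"); c=cam("wrist")
cv2.imwrite("pics/w0c.png",cv2.resize(im[170:330,150:450],None,fx=2.6,fy=2.6,interpolation=cv2.INTER_CUBIC))
# case-frame points: pins, blade origins, case corners
obs=[((-51,0),(320,304),22),((-51,80),(234,305),22),((0,0),(320,254),22),((0,80),(234,255),22),((30,120),(178,228),37),((30,40),(272,226),37),((30,-40),(362,225),37),
 ((115,145),(148,127),20),((115,-145),(487,122),20)]
P=np.array([o[0] for o in obs])/1e3; W=np.array([px2w(c,o[1],o[2]/1e3)[:2] for o in obs])
f=lambda p:(P@np.array([[np.cos(p[2]),np.sin(p[2])],[-np.sin(p[2]),np.cos(p[2])]])+p[:2]-W).ravel()
r=least_squares(f,[.555,-.017,-.15],loss="soft_l1",f_scale=.003); print(r.x); print(f(r.x).reshape(-1,2)*1e3)
R=np.array([[np.cos(r.x[2]),-np.sin(r.x[2])],[np.sin(r.x[2]),np.cos(r.x[2])]])
for n,uv in (("s1",(221,224)),("s2",(317,219)),("s3",(416,215))):print(n,(R.T@(px2w(c,uv,.045)[:2]-r.x[:2]))*1e3)
print("pivot3",R@[.03,-.04]+r.x[:2])
```

```text
[ 0.5453 -0.0118 -0.1742]
[[-0.7545  0.2243]
 [-0.8864 -1.2238]
 [ 0.4824  0.8232]
 [ 0.7528  2.3523]
 [ 0.0362 -0.5343]
 [-0.5032  0.5938]
 [-0.9446 -2.4164]
 [ 1.5078  2.2439]
 [ 0.3924 -2.0756]]
s1 [35.0203 81.0263]
s2 [38.2844  0.7115]
s3 [ 40.6898 -81.4898]
pivot3 [ 0.5679 -0.0564]
```

View pics/w0c.png

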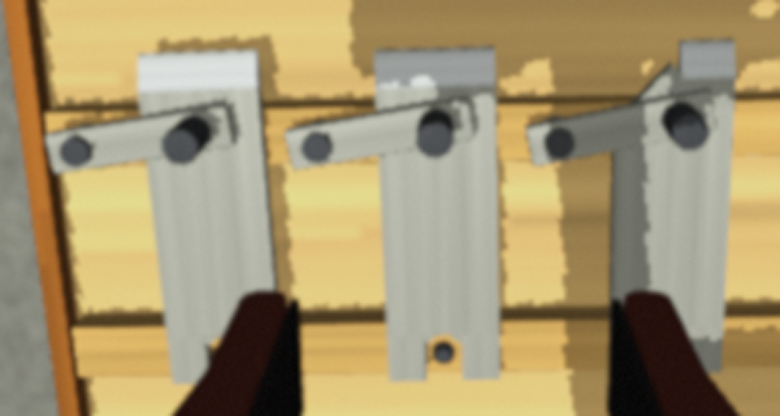

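The crop confirms it: the right-hand blade (seat 3) lacks its left (+y) cutting corner, the other two are whole. I'll go to stud 3.

>>> send_rows --pt "0.032 -0.008 -0.035 -0.03 0" --pt "0.032 -0.008 -0.035 -0.03 0" --pt "0.032 0 0 -0.045 0" --pt "0.032 0 0 -0.035 0" --pt "0.032 0 0 0 0" --grip_force 12

```text
clock: 3.3
tcp_pos: [0.5707, -0.0943, 0.2605]
tcp_rot: [-0.001, 0.996, -0.094, -0.005]
ft_force: [-0.8, -0.3, -0.1]
width: 0.0319
finger_force: 0.0
```

Run:
```python
from h import *
np.set_printoptions(precision=4,suppress=True)
c,im=shot("wrist","w1.png")
for n,z in {"stud1":.045,"pin1":.022,"broken":.022,"sound_a":.022}.items():
    for r in imaging.pinpoint(n,"wrist")[:4]: print(n,np.round(r["position"]),round(r["conf"],2),px2w(c,r["position"],z)[:2])
s=telemetry.read_state(); print(s["clock"],s["tcp_pos"])
```

```text
stud1 [324. 271.] 0.8 [ 0.5715 -0.0944]
stud1 [  6. 278.] 0.62 [0.5976 0.0654]
stud1 [161. 278.] 0.61 [ 0.583  -0.0134]
broken [322. 316.] 0.83 [ 0.5352 -0.0867]
sound_a [ 53. 320.] 0.74 [0.5612 0.069 ]
sound_a [187. 318.] 0.73 [ 0.5486 -0.0096]
3.55 [ 0.5747 -0.0939  0.2669]
```

View pics/w1.png

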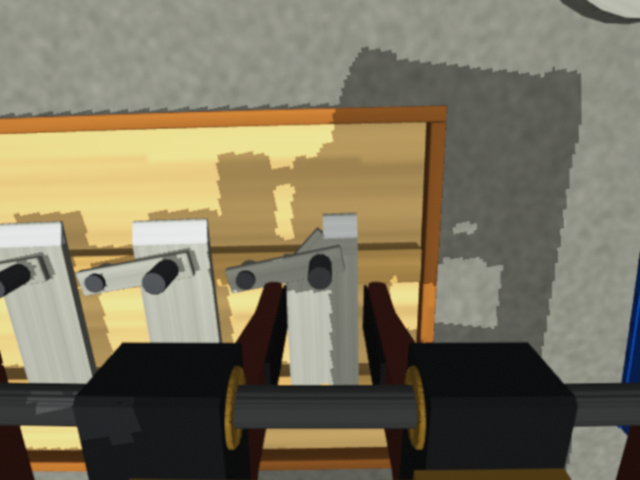

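The wrist picture shows stud 3 at (320,271), centred between the fingers, and the bar runs to its pivot at (245,278). I'll descend and grip.

>>> send_rows --pt "0.032 -0.001 0 -0.025 0" --pt "0.032 0 0 -0.02 0" --pt "0.005 0 0 0 0" --pt "0.005 0 0 0 0" --pt "0.005 0 0 0 0" --grip_force 12

```text
clock: 4.05
tcp_pos: [0.5732, -0.0928, 0.2212]
tcp_rot: [-0.001, 0.996, -0.093, 0.001]
ft_force: [1.1, 14.9, 1.2]
width: 0.0118
finger_force: 8.9
```

>>> send_rows --pt "0.005 0 0.002 0 0" --pt "0.005 0.008 0.001 0 0" --pt "0.005 0.0075 0.0027 0 0" --pt "0.005 0.0068 0.0042 0 0" --pt "0.005 0 0 0 0"

```text
clock: 4.55
tcp_pos: [0.5975, -0.0851, 0.2214]
tcp_rot: [0.002, 0.996, -0.092, 0.003]
ft_force: [2.9, -6.0, -1.1]
width: 0.0116
finger_force: 12.0
```

Run:
```python
from h import *
s=telemetry.read_state(); print(s["clock"],s["tcp_pos"],s["ft_force"])
```

```text
4.55 [ 0.59754651 -0.08512232  0.22142106] [ 2.86327073 -5.96228096 -1.07706191]
```

>>> send_rows --pt "0.005 0.006 0.0054 0 0" --pt "0.005 0.0046 0.0065 0 0" --pt "0.005 0.0033 0.0073 0 0" --pt "0.005 0 0 0 0"

```text
clock: 4.95
tcp_pos: [0.6123, -0.0652, 0.2218]
tcp_rot: [0.001, 0.996, -0.092, 0.005]
ft_force: [7.0, -2.7, -2.0]
width: 0.0115
finger_force: 12.0
```

>>> send_rows --pt "0.005 0.003 0.007 0 0" --pt "0.005 0.001 0.007 0 0" --pt "0.005 0 0.004 0 0" --pt "0.04 0 0 0 0" --pt "0.04 0 0 0 0" --pt "0.04 0 0 0.03 0" --pt "0.055 -0.024 -0.01 0.04 0" --pt "0.055 -0.035 -0.021 0.025 0.01" --pt "0.055 0 0 0 0" --pt "0.055 0 0 0 0"

```text
clock: 5.95
tcp_pos: [0.5532, -0.0772, 0.3152]
tcp_rot: [-0.0, 0.996, -0.088, 0.0]
ft_force: [0.2, 0.3, -0.0]
width: 0.0551
finger_force: 0.0
```

Run:
```python
from h import *
np.set_printoptions(precision=4,suppress=True)
c,im=shot("wrist","w2.png")
for n,z in {"stud1":.045,"pin1":.022,"broken":.022,"sound_a":.022}.items():
    for r in imaging.pinpoint(n,"wrist")[:4]: print(n,np.round(r["position"]),round(r["conf"],2),px2w(c,r["position"],z)[:2])
s=telemetry.read_state(); print(s["clock"],s["tcp_pos"],yaw()[0])
```

```text
stud1 [262. 159.] 0.91 [ 0.6108 -0.0501]
stud1 [212. 212.] 0.77 [ 0.5849 -0.0131]
stud1 [ 83. 216.] 0.68 [0.5968 0.0661]
pin1 [120. 327.] 0.73 [0.5089 0.0821]
pin1 [342. 320.] 0.55 [ 0.487  -0.0787]
pin1 [262. 162.] 0.46 [ 0.6068 -0.0463]
broken [346. 257.] 0.6 [ 0.5337 -0.0888]
sound_a [228. 255.] 0.93 [ 0.5491 -0.0094]
sound_a [112. 258.] 0.76 [0.5613 0.0707]
6.2 [ 0.5541 -0.0769  0.3135] -1.7454173405758704
```

View pics/w2.png

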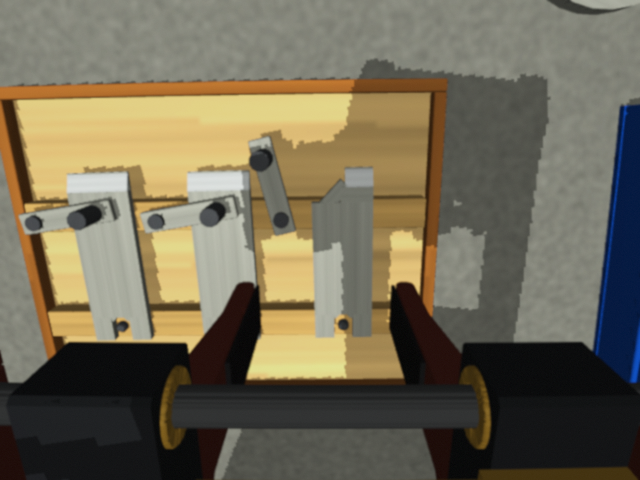

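The picture shows button 3 turned aside, with its stud at (262,159). Seat 3's notch and pin are at (342,322) and the blade is free. I'll grip it low, so it can be laid down with almost no drop.

>>> send_rows --pt "0.06 -0.01 -0.005 -0.03 0.009" --pt "0.06 -0.009 -0.0045 -0.04 0" --pt "0.06 0 0 -0.03 0" --pt "0.06 0 0 -0.013 0" --pt "0.06 0 0 0 0" --pt "0.03 0 0 0 0" --pt "0.03 0 0 0 0" --pt "0.03 0 0 0 0" --grip_force 40

```text
clock: 7.0
tcp_pos: [0.5356, -0.087, 0.203]
tcp_rot: [0.0, 0.997, -0.083, 0.001]
ft_force: [0.0, -1.0, 1.6]
width: 0.0397
finger_force: 32.2
```

>>> send_rows --pt "0.03 0 0 0.02 0" --pt "0.03 0 0 0.045 0" --pt "0.03 -0.004 -0.0255 0.035 0" --pt "0.03 -0.007 -0.045 0 0.02" --pt "0.03 -0.007 -0.045 0 0.02" --pt "0.03 -0.007 -0.045 0 0.02" --pt "0.03 -0.007 -0.045 0 0.02" --pt "0.03 -0.006 -0.04 0 0.02" --pt "0.03 -0.004 -0.03 0 0" --pt "0.03 0 0 0 0"

```text
clock: 8.0
tcp_pos: [0.4923, -0.3666, 0.3027]
tcp_rot: [0.002, 0.999, -0.035, 0.001]
ft_force: [-1.2, -0.3, -0.7]
width: 0.0394
finger_force: 40.0
```

Run:
```python
from h import *
np.set_printoptions(precision=4,suppress=True)
c,im=shot("wrist","w3.png")
for r in imaging.pinpoint("bin","wrist")[:2]: print(np.round(r["position"]),round(r["conf"],2),px2w(c,r["position"],0)[:2])
s=telemetry.read_state(); print(s["clock"],s["tcp_pos"],yaw()[0],s["width"])
```

```text
8.1 [ 0.4924 -0.3628  0.3021] -1.6386524893051235 0.03955770905315988
```

View pics/w3.png

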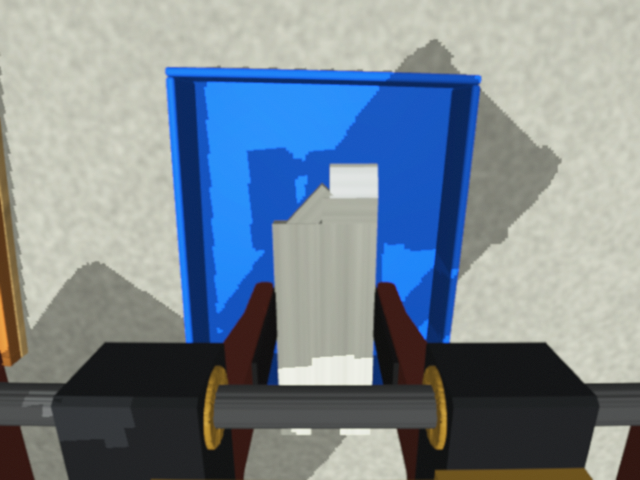

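The blade hangs level, centred in y over the bin, whose far corners are at (168,72) and (480,80). I'll check the bin centre from those corners.

Run:
```python
from h import *
c=cam("wrist"); a=px2w(c,(168,72),.045)[:2]; b=px2w(c,(480,80),.045)[:2]
d=(a-b)/np.linalg.norm(a-b); print(a,b,np.linalg.norm(a-b),"yaw",np.arctan2(-d[0],d[1]),"centre",(a+b)/2-.1*np.array([d[1],-d[0]]))
```

```text
[ 0.59685831 -0.28724779] [ 0.58156425 -0.45225634] 0.16571581045686362 yaw -0.09242242632171209 centre [ 0.48963807 -0.36052297]
```

>>> send_rows --pt "0.03 -0.002 0.002 -0.04 -0.02" --pt "0.03 0 0 -0.04 0" --pt "0.03 0 0 -0.026 0" --pt "0.03 0 0 -0.006 0" --pt "0.03 0 0 -0.001 0" --pt "0.03 0 0 0 0"

```text
clock: 8.7
tcp_pos: [0.4915, -0.36, 0.1897]
tcp_rot: [0.0, 0.999, -0.043, 0.001]
ft_force: [-0.2, -0.2, -1.5]
width: 0.0395
finger_force: 40.0
```

>>> send_rows --pt "0.03 0 0 -0.001 0" --pt "0.03 0 0 -0.001 0" --pt "0.03 0 0 0 0"

```text
clock: 9.0
tcp_pos: [0.4912, -0.3607, 0.1874]
tcp_rot: [0.0, 0.999, -0.043, 0.001]
ft_force: [0.3, 0.4, 0.6]
width: 0.0393
finger_force: 41.5
```

>>> send_rows --pt "0.03 0 0 -0.0005 0" --pt "0.044 0 0 0 0" --pt "0.055 0 0 0 0" --pt "0.055 0 0 0.01 0" --pt "0.055 0 0 0.04 0" --pt "0.055 0 0 0.045 0" --pt "0.055 0 0 0.045 0" --pt "0.055 0 0.02 0.04 0" --pt "0.055 0 0.045 0.01 0.02" --pt "0.055 0 0.048 0 0.02"

```text
clock: 10.0
tcp_pos: [0.4912, -0.2472, 0.3793]
tcp_rot: [0.001, 1.0, -0.024, 0.002]
ft_force: [0.6, -0.1, -0.6]
width: 0.0553
finger_force: 0.0
```

>>> send_rows --pt "0.055 0 0.048 0 0.02" --pt "0.055 0 0.048 0 0.02" --pt "0.055 0 0.048 0 0.02" --pt "0.055 0 0.048 0 0.02" --pt "0.055 0 0.048 0 0.02" --pt "0.055 0 0.048 0 0.02" --pt "0.055 0 0.048 0 0" --pt "0.055 0 0.048 0 0" --pt "0.055 0 0.048 0 0" --pt "0.055 0 0.048 0 0"

```text
clock: 11.0
tcp_pos: [0.4898, 0.2346, 0.3765]
tcp_rot: [-0.0, 0.999, 0.037, -0.0]
ft_force: [1.5, -0.1, -0.7]
width: 0.0549
finger_force: 0.0
```

>>> send_rows --pt "0.055 0 0.048 0 0" --pt "0.055 0 0.048 0 0" --pt "0.055 0 0.04 -0.02 0" --pt "0.055 0 0.015 -0.02 0" --pt "0.055 0 0 -0.01 0" --pt "0.055 0 0 0 0"

```text
clock: 11.6
tcp_pos: [0.4897, 0.3828, 0.3245]
tcp_rot: [0.001, 0.999, 0.037, -0.002]
ft_force: [0.2, -0.6, -0.1]
width: 0.0548
finger_force: 0.0
```

Run:
```python
from h import *
np.set_printoptions(precision=4,suppress=True)
c,im=shot("wrist","w4.png")
for n,z in {"new_blade":.018,"other_blade":.018,"packing":0}.items():
    for r in imaging.pinpoint(n,"wrist")[:3]: print(n,np.round(r["position"]),round(r["conf"],2),px2w(c,r["position"],z)[:2])
s=telemetry.read_state(); print(s["clock"],s["tcp_pos"],yaw()[0],s["joints"])
c,_=shot("top")
for n in ("broken","bin"):
    for r in imaging.pinpoint(n,"top")[:3]: print(n,np.round(r["position"]),round(r["conf"],2),px2w(c,r["position"],.005)[:2])
```

```text
new_blade [296. 428.] 0.64 [0.315  0.3926]
new_blade [298. 247.] 0.58 [0.4725 0.3997]
other_blade [427. 241.] 0.79 [0.4838 0.3084]
packing [357. 229.] 0.97 [0.4839 0.3573]
11.8 [0.4913 0.3825 0.3273] -1.498495725932986 [ 0.5507  0.4649  1.5456 -0.0001  1.1298  2.0492]
broken [390. 321.] 0.85 [ 0.3073 -0.1799]
broken [453. 254.] 0.8 [ 0.4901 -0.3626]
broken [341. 150.] 0.75 [ 0.7964 -0.0559]
```

View pics/w4.png

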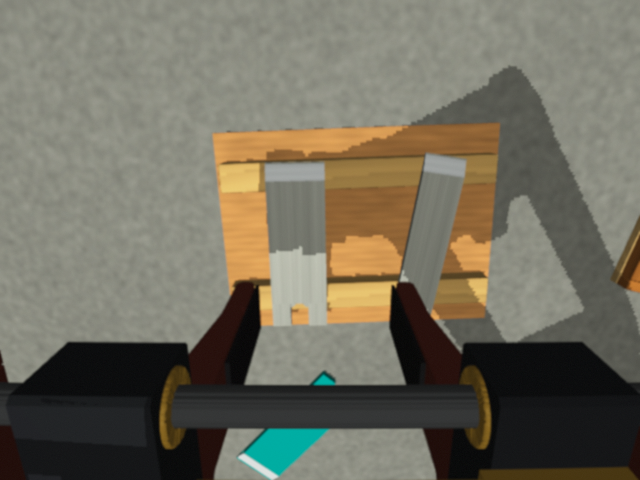

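The picture shows the grey notched new blade at (298,247), with its corners at (265,165), (326,163), (273,326) and (327,324) and its notch at (300,312). The unnotched narrow spare at (435,235) and the turquoise one at (290,425) stay put. I'll get the blade pose from its corners.

Run:
```python
from h import *
c=cam("wrist"); 
im=cv2.imread("pics/w4.png"); cv2.imwrite("pics/w4c.png",cv2.resize(im[150:345,215:375],None,fx=3,fy=3,interpolation=cv2.INTER_CUBIC))
W=[px2w(c,p,z)[:2] for p,z in (((265,165),.018),((326,163),.018),((273,326),.024),((327,324),.024),((268,250),.024),((327,250),.024))]
print(np.array(W)); f=(W[0]+W[1])/2; b=(W[2]+W[3])/2; d=f-b; print("len",np.linalg.norm(d),"yaw",np.arctan2(d[1],d[0]),"ctr",(f+b)/2, "mid",(W[4]+W[5])/2)
```

```text
[[0.53205635 0.4265449 ]
 [0.53640171 0.38510021]
 [0.41339491 0.41594445]
 [0.41806806 0.37566824]
 [0.47315564 0.42167419]
 [0.47621295 0.3799781 ]]
len 0.1189201069779845 yaw 0.08432624496467803 ctr [0.47498026 0.40081445] mid [0.4746843  0.40082615]
```

View pics/w4c.png

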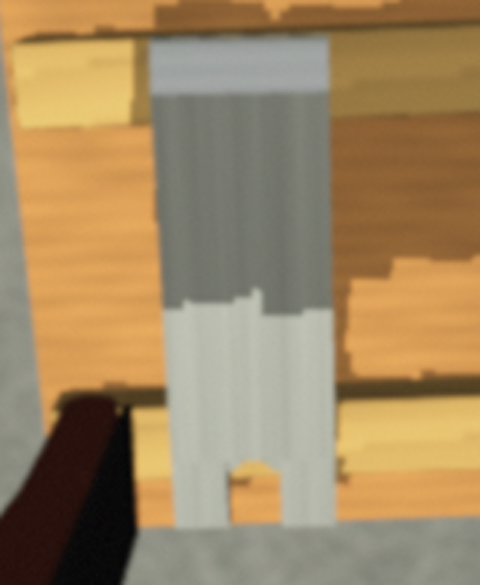

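The crop confirms the wide notched blade, whole and grey. I'll grip it at its centre.

>>> send_rows --pt "0.06 -0.008 0.009 -0.03 0.012" --pt "0.06 -0.008 0.009 -0.04 0" --pt "0.06 0 0 -0.04 0" --pt "0.06 0 0 -0.02 0" --pt "0.06 0 0 0 0" --pt "0.03 0 0 0 0" --pt "0.03 0 0 0 0" --pt "0.03 0 0 0 0" --grip_force 40

```text
clock: 12.75
tcp_pos: [0.4756, 0.4019, 0.198]
tcp_rot: [-0.001, 0.999, 0.043, 0.001]
ft_force: [0.7, 0.5, 3.8]
width: 0.0396
finger_force: 32.3
```

Run:
```python
from h import *
s=telemetry.read_state(); print(s["clock"],s["tcp_pos"],yaw()[0],s["width"],s["ft_force"])
```

```text
12.75 [0.47561948 0.40189462 0.19800444] -1.485073279840975 0.03963362482190646 [0.70857577 0.53738774 3.81442555]
```

>>> send_rows --pt "0.03 0 0 0.02 0" --pt "0.03 0 0 0.045 0" --pt "0.03 0 -0.02 0.044 -0.03" --pt "0.03 0.003 -0.04 0.025 -0.03" --pt "0.03 0.003 -0.048 0 -0.03" --pt "0.03 0.003 -0.048 0 -0.03" --pt "0.03 0.003 -0.048 0 -0.03" --pt "0.03 0.003 -0.048 0 -0.03" --pt "0.03 0.003 -0.048 0 -0.03" --pt "0.03 0.003 -0.048 0 -0.03"

```text
clock: 13.75
tcp_pos: [0.4955, 0.0517, 0.3313]
tcp_rot: [-0.0, 0.997, -0.078, 0.001]
ft_force: [1.0, 0.2, -1.4]
width: 0.0394
finger_force: 40.0
```

>>> send_rows --pt "0.03 0.003 -0.04 0 -0.008" --pt "0.03 0.001 -0.03 0 0" --pt "0.03 0 0 0 0" --pt "0.03 0 0 0 0"

```text
clock: 14.15
tcp_pos: [0.4997, -0.0169, 0.3308]
tcp_rot: [-0.0, 0.997, -0.082, 0.001]
ft_force: [-1.0, 0.1, -1.0]
width: 0.0396
finger_force: 40.0
```

Run:
```python
from h import *
np.set_printoptions(precision=4,suppress=True)
c,im=shot("wrist","w5.png")
for n,z in {"stud1":.045,"pin1":.022,"new_blade":.022}.items():
    for r in imaging.pinpoint(n,"wrist")[:4]: print(n,np.round(r["position"]),round(r["conf"],2),px2w(c,r["position"],z)[:2])
s=telemetry.read_state(); print(s["clock"],s["tcp_pos"],yaw()[0],s["joints"])
```

```text
stud1 [292. 106.] 0.78 [ 0.5837 -0.0114]
stud1 [164. 106.] 0.76 [0.5969 0.0651]
stud1 [348.  49.] 0.62 [ 0.6101 -0.0496]
pin1 [413. 234.] 0.89 [ 0.4843 -0.0786]
pin1 [188. 233.] 0.68 [0.5114 0.0801]
pin1 [351.  49.] 0.56 [ 0.6127 -0.0532]
new_blade [328. 311.] 0.83 [ 0.4348 -0.0088]
14.35 [ 0.4996 -0.0153  0.3303] -1.731481951906761 [-0.1691  0.3023  1.812   0.0004  1.0273  1.5622]
```

View pics/w5.png

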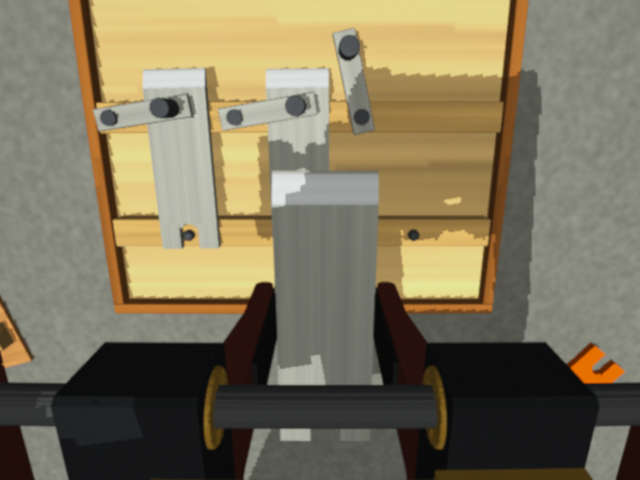

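Pins 3 and 1 show at (413,235) and (188,235), and the held blade's cutting corners are at (272,172) and (378,172). Its notch-end corners are near (280,441) and (370,441). From these I'll compute the blade's offset in the grip and the seat target.

Run:
```python
from h import *
np.set_printoptions(precision=4,suppress=True)
c=cam("wrist"); s=telemetry.read_state(); p=np.array(s["tcp_pos"][:2]); y=-.167
p3=px2w(c,(413,236),.024)[:2]; p1=px2w(c,(188,236),.024)[:2]; d=p1-p3; print("pins",p3,p1,np.linalg.norm(d),np.arctan2(-d[0],d[1]))
W=[px2w(c,q,z)[:2] for q,z in (((272,172),.1505),((378,172),.1505),((280,441),.1565),((370,441),.1565))]
f=(W[0]+W[1])/2;b=(W[2]+W[3])/2;D=f-b;print(np.array(W),"len",np.linalg.norm(D),"blade yaw",np.arctan2(D[1],D[0]),"tool",yaw()[0]+np.pi/2)
u=D/np.linalg.norm(D); o=f-.06*u; o2=b+.06*u
print("blade origin - tcp along/across", (o-p)@u,(o2-p)@u,(o-p)@[-u[1],u[0]])
yc=np.arctan2(-d[0],d[1]); print("target origin",p3+.051*np.array([np.cos(yc),np.sin(yc)]))
im=cv2.imread("pics/w5.png"); g=cv2.cvtColor(im,cv2.COLOR_BGR2GRAY)
for r in (230,234,238): print(g[r,402:424])
```

```text
pins [ 0.4835 -0.0766] [0.5091 0.0812] 0.15989703223207913 -0.16047917971840286
[[ 0.5584 -0.0053]
 [ 0.552  -0.0449]
 [ 0.4405  0.0139]
 [ 0.4341 -0.026 ]] len 0.11945869645260103 blade yaw -0.16068052829788393 tool -0.16068562511186446
blade origin - tcp along/across -0.003544269695581185 -0.0030029661481822244 -0.0007861027677689051
target origin [ 0.5339 -0.0848]
[164 146 131 129 128 127 118  99  76  60  51  49  51  59  78 102 121 129
 128 129 128 129]
[175 167 141 124 114  90  56  35  35  41  44  48  50  49  46  45  56  87
 111 122 123 123]
[162 157 139 126 121 117 107  88  63  48  46  48  47  50  56  70  89 109
 121 123 124 126]
```

>>> send_rows --pt "0.03 0.019 -0.034 0 0" --pt "0.03 0.018 -0.034 0 0" --pt "0.03 0 0 -0.04 0" --pt "0.03 0 0 -0.045 0" --pt "0.03 0 0 -0.03 0" --pt "0.03 0 0 0 0" --pt "0.03 0 0 0 0"

```text
clock: 15.05
tcp_pos: [0.5369, -0.0836, 0.2152]
tcp_rot: [-0.0, 0.997, -0.08, -0.001]
ft_force: [0.2, 0.3, -0.5]
width: 0.0392
finger_force: 40.0
```

Run:
```python
from h import *
np.set_printoptions(precision=4,suppress=True)
s=telemetry.read_state(); print(s["clock"],s["tcp_pos"],yaw()[0]+np.pi/2,s["ft_force"])
c,im=shot("wrist","w6.png"); c2,im2=shot("side")
p=w2px(c2,[.52,-.08,.03])[0].astype(int); print(p)
a=im2[max(0,p[1]-60):p[1]+60,max(0,p[0]-90):p[0]+90]
o=np.zeros((480,640+400,3),np.uint8); o[:,:640]=im; cr=cv2.resize(a,(400,int(400*a.shape[0]/a.shape[1])),interpolation=cv2.INTER_CUBIC); o[:cr.shape[0],640:]=cr
cv2.imwrite("pics/w6b.png",cv2.resize(o,(800,369)))
for i in range(3): print(telemetry.read_state()["tcp_pos"])
```

```text
15.05 [ 0.5369 -0.0836  0.2152] -0.16091619798175283 [ 0.2375  0.2938 -0.5485]
[342 244]
[ 0.5379 -0.0842  0.2168]
[ 0.5379 -0.0842  0.2168]
[ 0.5379 -0.0842  0.2168]
```

View pics/w6b.png

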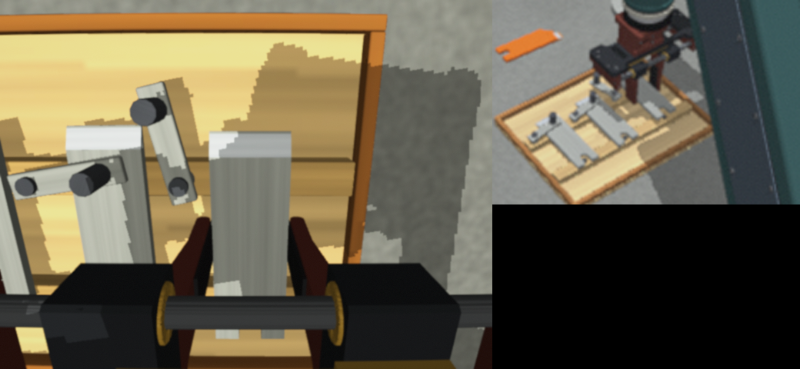

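The blade is level and aligned over seat 3, its notch end at about (250,335) in the composite, and the open button is at (165,145). I'll lower gently and watch the force.

>>> send_rows --pt "0.03 0 0 -0.006 0" --pt "0.03 0 0 -0.003 0" --pt "0.03 0 0 -0.002 0" --pt "0.03 0 0 0 0"

```text
clock: 15.55
tcp_pos: [0.5367, -0.0844, 0.2041]
tcp_rot: [-0.0, 0.997, -0.081, -0.0]
ft_force: [-0.1, 0.4, -2.1]
width: 0.0393
finger_force: 40.0
```

>>> send_rows --pt "0.03 0 0 -0.002 0" --pt "0.03 0 0 0 0" --pt "0.03 0 0 0 0"

```text
clock: 15.85
tcp_pos: [0.5368, -0.0845, 0.2021]
tcp_rot: [-0.0, 0.997, -0.081, -0.0]
ft_force: [-0.4, 0.5, -1.6]
width: 0.0393
finger_force: 40.0
```

>>> send_rows --pt "0.03 0 0 -0.001 0" --pt "0.03 0 0 -0.001 0" --pt "0.03 0 0 0 0"

```text
clock: 16.15
tcp_pos: [0.5367, -0.0844, 0.2019]
tcp_rot: [0.0, 0.997, -0.081, 0.0]
ft_force: [-5.3, 0.4, 17.6]
width: 0.0392
finger_force: 40.0
```

>>> send_rows --pt "0.03 0 0 0.001 0" --pt "0.041 0 0 0 0" --pt "0.046 0 0 0 0" --pt "0.056 0 0 0 0" --pt "0.056 0 0 0.02 0" --pt "0.056 0 0 0.045 0" --pt "0.056 0 0 0.045 0" --pt "0.05 -0.03 0 0.01 0" --pt "0.05 0 0 0 0" --pt "0.05 0 0 0 0"

```text
clock: 17.15
tcp_pos: [0.5065, -0.0844, 0.321]
tcp_rot: [-0.0, 0.997, -0.081, 0.0]
ft_force: [0.2, 0.9, 0.5]
width: 0.0503
finger_force: 0.0
```

Run:
```python
from h import *
np.set_printoptions(precision=4,suppress=True)
s=telemetry.read_state(); print(s["clock"],s["tcp_pos"],yaw()[0]+np.pi/2)
c,im=shot("wrist","w7.png")
for n,z in {"stud1":.045,"pin1":.024,"new_blade":.022,"sound_a":.022}.items():
    for r in imaging.pinpoint(n,"wrist")[:4]: print(n,np.round(r["position"]),round(r["conf"],2),px2w(c,r["position"],z)[:2])
# expected outline of blade 3 at target; measure edge columns across it
g=cv2.cvtColor(im,cv2.COLOR_BGR2GRAY).astype(int)
o=np.array([.5339,-.0848]);u=np.array([np.cos(.1605),-np.sin(.1605)]);n=np.array([-u[1],u[0]])
for k in (.045,.025,.005):
    for sgn in (1,-1):
        ts=np.arange(.012,.029,.001); pts=[list(o+k*u+sgn*t*n)+[.028] for t in ts]
        q=w2px(c,pts).round().astype(int); print(k,sgn,[g[b,a] if 0<=b<480 and 0<=a<640 else -1 for a,b in q])
ts=np.arange(.05,.068,.001); print("end",[g[b,a] for a,b in w2px(c,[list(o+t*u-.01*n)+[.023] for t in ts]).round().astype(int)])
```

```text
17.15 [ 0.5065 -0.0844  0.321 ] -0.16263870493359978
stud1 [184. 135.] 0.79 [ 0.5844 -0.013 ]
stud1 [236.  79.] 0.74 [ 0.61   -0.0507]
stud1 [318. 262.] 0.7 [ 0.4931 -0.0784]
stud1 [ 53. 138.] 0.6 [0.5962 0.0657]
pin1 [206. 263.] 0.96 [0.4973 0.0011]
pin1 [ 96. 261.] 0.68 [0.5111 0.0778]
pin1 [321. 262.] 0.64 [ 0.485 -0.079]
new_blade [319. 195.] 0.64 [ 0.5316 -0.0854]
sound_a [201. 189.] 0.68 [ 0.5485 -0.0077]
sound_a [ 86. 188.] 0.61 [0.5622 0.069 ]
0.045 1 [np.int64(192), np.int64(194), np.int64(197), np.int64(199), np.int64(198), np.int64(195), np.int64(191), np.int64(189), np.int64(194), np.int64(196), np.int64(195), np.int64(195), np.int64(195), np.int64(195), np.int64(195), np.int64(172), np.int64(143)]
0.045 -1 [np.int64(197), np.int64(202), np.int64(198), np.int64(197), np.int64(184), np.int64(158), np.int64(124), np.int64(123), np.int64(124), np.int64(124), np.int64(125), np.int64(125), np.int64(124), np.int64(125), np.int64(125), np.int64(125), np.int64(124)]
0.025 1 [np.int64(114), np.int64(117), np.int64(117), np.int64(126), np.int64(174), np.int64(182), np.int64(147), n
[... 517 characters left out ...]
nt64(112), np.int64(111), np.int64(125), np.int64(136), np.int64(142), np.int64(141), np.int64(141), np.int64(141), np.int64(141), np.int64(142), np.int64(143)]
0.005 -1 [np.int64(119), np.int64(120), np.int64(119), np.int64(117), np.int64(118), np.int64(115), np.int64(117), np.int64(121), np.int64(127), np.int64(135), np.int64(135), np.int64(135), np.int64(135), np.int64(135), np.int64(134), np.int64(134), np.int64(134)]
end [np.int64(225), np.int64(224), np.int64(222), np.int64(223), np.int64(223), np.int64(226), np.int64(224), np.int64(222), np.int64(216), np.int64(194), np.int64(183), np.int64(192), np.int64(208), np.int64(209), np.int64(209), np.int64(208), np.int64(207), np.int64(204)]
```

Run:
```python
from h import *
np.set_printoptions(precision=4,suppress=True,linewidth=200)
c=cam("wrist"); im=cv2.imread("pics/w7.png"); g=cv2.cvtColor(im,cv2.COLOR_BGR2GRAY).astype(np.float32)
P=[]
for uv in ((96,262),(206,263),(320,262)):
    a=g[uv[1]-9:uv[1]+10,uv[0]-9:uv[0]+10]; yy,xx=np.mgrid[-9:10,-9:10]; w=np.clip(75-a,0,None); q=(uv[0]+(w*xx).sum()/w.sum(),uv[1]+(w*yy).sum()/w.sum())
    P.append(px2w(c,q,.025)[:2]); print(q,P[-1],int((w>0).sum()))
u=np.array([np.cos(.1605),-np.sin(.1605)]);n=np.array([-u[1],u[0]])
samp=lambda pts:cv2.remap(g,w2px(c,pts).astype(np.float32).reshape(1,-1,2),None,cv2.INTER_LINEAR)[0].astype(int)
for p in P:
    for s in (-.012,.012): print("end",samp([list(p+t*u+s*n)+[.023] for t in np.arange(.105,.118,.001)]))
    print("notch bottom",samp([list(p+t*u)+[.028] for t in np.arange(.0,.016,.001)]))
    for k in (.003,): print("notch sides",samp([list(p+k*u+t*n)+[.028] for t in np.arange(-.012,.0125,.001)]))
```

```text
(np.float64(93.61108545034642), np.float64(262.21247113163975)) [0.5112 0.0786] 106
(np.float64(208.21881606765328), np.float64(260.9566596194503)) [ 0.4991 -0.0015] 56
(np.float64(321.33541341653665), np.float64(260.3510140405616)) [ 0.4869 -0.0792] 41
end [221 223 221 217 209 181 169 196 205 205 204 204 203]
end [222 222 219 215 202 190 200 203 204 205 204 203 202]
notch bottom [ 82  79  69  60  95 151 175 162 137 153 175 176 176 176 176 175]
notch sides [178 178 180 180 169 121  57  37  38  41  45  51  60  62  56  52  69 126 166 175 176 177 179 178 174]
end [224 221 216 201 174 186 206 207 207 205 205 204 203]
end [223 219 214 195 180 199 206 207 206 205 204 203 202]
notch bottom [ 78  65  47  49 101 163 181 183 185 186 187 187 188 187 187 188]
notch sides [182 181 183 185 185 187 186 182 158 107  65  48  49  66 109 157 176 150  93  92 147 177 182 182 185]
end [218 207 177 166 199 209 208 207 206 205 203 202 201]
end [219 210 181 182 206 208 208 207 206 205 203 202 201]
notch bottom [ 74  56  42  80 152 186 185 182 182 175 149 120 111 113 112 112]
notch sides [125 160 179 181 184 184 186 187 184 161 121  93  80  84 117 163 190 196 195 186 164 161 177 183 184]
```

The new blade sits over its pin, but about 2 mm to -x and 2 mm to +y compared with the sound blades. I'll regrip and nudge it.

>>> send_rows --pt "0.056 0.03 0 -0.03 0" --pt "0.056 0 0 -0.045 0" --pt "0.056 0 0 -0.035 0" --pt "0.056 0 0 -0.009 0" --pt "0.056 0 0 0 0" --pt "0.03 0 0 0 0" --pt "0.03 0 0 0 0" --pt "0.03 0 0 0 0" --grip_force 25

```text
clock: 18.2
tcp_pos: [0.5376, -0.0847, 0.2038]
tcp_rot: [0.0, 0.997, -0.081, 0.002]
ft_force: [0.0, -0.5, 3.6]
width: 0.0397
finger_force: 25.0
```

>>> send_rows --pt "0.03 0 0 0.001 0" --pt "0.03 0.001 -0.001 0 0" --pt "0.03 0.001 -0.001 0 0" --pt "0.03 0 0 -0.001 0" --pt "0.03 0 0 -0.001 0" --pt "0.03 0 0 0 0" --pt "0.03 0 0 0 0"

```text
clock: 18.9
tcp_pos: [0.5383, -0.0859, 0.2035]
tcp_rot: [-0.0, 0.997, -0.081, -0.0]
ft_force: [-7.5, 4.7, 26.9]
width: 0.0394
finger_force: 25.0
```

>>> send_rows --pt "0.03 0 0 0.001 0" --pt "0.041 0 0 0 0" --pt "0.046 0 0 0 0" --pt "0.056 0 0 0 0" --pt "0.056 0 0 0.02 0" --pt "0.056 0 0 0.045 0" --pt "0.056 0 0 0.045 0" --pt "0.05 -0.03 0 0.01 0" --pt "0.05 0 0 0 0" --pt "0.05 0 0 0 0"

```text
clock: 19.9
tcp_pos: [0.5086, -0.0865, 0.322]
tcp_rot: [-0.0, 0.997, -0.081, 0.0]
ft_force: [-0.1, -0.4, -0.0]
width: 0.0499
finger_force: 0.0
```

Run:
```python
from h import *
np.set_printoptions(precision=4,suppress=True,linewidth=200)
s=telemetry.read_state(); print(s["clock"],s["tcp_pos"])
c,im=shot("wrist","w8.png"); g=cv2.cvtColor(im,cv2.COLOR_BGR2GRAY).astype(np.float32)
P=[]
for n_,z in {"stud1":.045,"pin1":.024,"new_blade":.022,"sound_a":.022}.items():
    for r in imaging.pinpoint(n_,"wrist")[:4]: print(n_,np.round(r["position"]),round(r["conf"],2),px2w(c,r["position"],z)[:2])
u=np.array([np.cos(.1605),-np.sin(.1605)]);n=np.array([-u[1],u[0]])
samp=lambda pts:cv2.remap(g,w2px(c,pts).astype(np.float32).reshape(1,-1,2),None,cv2.INTER_LINEAR)[0].astype(int)
p3=np.array([.4835,-.0766])
for p in (p3+.16*n,p3+.08*n,p3):
    for s in (-.012,.012): print("end",samp([list(p+t*u+s*n)+[.023] for t in np.arange(.104,.118,.001)]))
    for k in (.05,.065):print("edges",samp([list(p+k*u+t*n)+[.028] for t in np.arange(-.024,-.015,.001)]),samp([list(p+k*u+t*n)+[.028] for t in np.arange(.016,.025,.001)]))
```

```text
19.9 [ 0.5086 -0.0865  0.322 ]
stud1 [ 49. 142.] 0.94 [0.5964 0.0676]
stud1 [181. 140.] 0.63 [ 0.5841 -0.0121]
stud1 [232.  82.] 0.55 [ 0.6111 -0.0498]
pin1 [ 94. 264.] 0.92 [0.5112 0.0787]
pin1 [318. 262.] 0.77 [ 0.4867 -0.0784]
pin1 [206. 265.] 0.68 [ 0.4975 -0.0007]
new_blade [317. 196.] 0.6 [ 0.5328 -0.0858]
sound_a [ 84. 192.] 0.59 [0.5614 0.0701]
end [222 220 219 220 222 222 218 213 195 175 192 204 205 205]
end [222 219 219 221 222 220 217 211 194 193 201 204 204 204]
edges [ 68 133 177 180 178 181 182 184 184] [175 193 207 208 208 208 208 208 208]
edges [ 61 118 175 182 180 181 182 185 186] [173 189 206 208 209 209 209 209 210]
end [222 221 222 224 224 222 218 209 188 192 203 206 207 206]
end [222 220 221 224 224 220 216 205 192 200 204 206 207 206]
edges [121  93 128 182 191 189 191 192 193] [183 180 191 201 204 204 204 204 204]
edges [133 103 118 177 193 192 194 194 197] [183 181 191 206 209 209 208 208 209]
end [222 223 225 224 221 217 202 179 191 208 209 209 208 206]
end [222 223 225 225 221 217 204 180 157 184 206 208 207 206]
edges [116 117 117 117 117 115 115 116 117] [114 112 110 114 117 118 118 118 117]
edges [138 138 138 130 120 118 117 117 119] [115 112 113 126 139 139 140 139 140]
```

The blade now matches the sound ones to about 1–2 mm, within the notch play. Next I'll grip stud 3 and turn the button back.

>>> send_rows --pt "0.032 0.045 0.015 0 0" --pt "0.032 0.04 0.015 0 0" --pt "0.032 0.017 0.0075 -0.03 0" --pt "0.032 0 0 -0.045 0" --pt "0.032 0 0 -0.025 0" --pt "0.032 0 0 0 0" --pt "0.005 0 0 0 0" --pt "0.005 0 0 0 0" --pt "0.005 0 0 0 0" --grip_force 12

```text
clock: 21.05
tcp_pos: [0.6116, -0.0492, 0.2239]
tcp_rot: [0.0, 0.997, -0.081, 0.002]
ft_force: [-0.6, -3.3, 0.4]
width: 0.0116
finger_force: 11.2
```

>>> send_rows --pt "0.005 -0.0003 -0.008 0 0" --pt "0.005 -0.0019 -0.0077 0 0" --pt "0.005 -0.0034 -0.0073 0 0" --pt "0.005 -0.0048 -0.0064 0 0" --pt "0.005 0 0 0 0"

```text
clock: 21.55
tcp_pos: [0.6004, -0.0797, 0.2235]
tcp_rot: [0.001, 0.997, -0.081, 0.001]
ft_force: [1.3, 0.0, 7.5]
width: 0.0114
finger_force: 12.0
```

>>> send_rows --pt "0.005 -0.0059 -0.0053 0 0" --pt "0.005 -0.0069 -0.004 0 0" --pt "0.005 -0.0075 -0.0026 0 0" --pt "0.005 -0.008 -0.0011 0 0" --pt "0.005 0 0 0 0"

```text
clock: 22.05
tcp_pos: [0.5709, -0.0918, 0.2229]
tcp_rot: [0.0, 0.997, -0.081, -0.0]
ft_force: [-1.1, 0.8, 9.2]
width: 0.0111
finger_force: 12.0
```

>>> send_rows --pt "0.005 -0.004 0.0002 0 0" --pt "0.005 0 0 0 0"

```text
clock: 22.25
tcp_pos: [0.5675, -0.0916, 0.2229]
tcp_rot: [0.0, 0.997, -0.081, 0.0]
ft_force: [1.6, 1.2, 7.6]
width: 0.0113
finger_force: 12.0
```

>>> send_rows --pt "0.005 -0.002 0.0003 0 0" --pt "0.005 -0.002 0.0003 0 0" --pt "0.005 0 0 0 0"

```text
clock: 22.55
tcp_pos: [0.564, -0.0911, 0.2229]
tcp_rot: [0.0, 0.997, -0.081, 0.001]
ft_force: [2.6, 1.4, 6.1]
width: 0.0113
finger_force: 12.0
```

>>> send_rows --pt "0.005 -0.002 0.0003 0 0" --pt "0.005 0 0 0 0"

```text
clock: 22.75
tcp_pos: [0.5627, -0.0909, 0.223]
tcp_rot: [0.0, 0.997, -0.081, 0.002]
ft_force: [4.9, 1.4, 3.4]
width: 0.0116
finger_force: 12.0
```

>>> send_rows --pt "0.005 -0.002 0.0003 0 0" --pt "0.005 -0.001 0 0 0" --pt "0.005 0 0 0 0"

```text
clock: 23.05
tcp_pos: [0.5615, -0.0908, 0.2231]
tcp_rot: [0.001, 0.997, -0.081, 0.004]
ft_force: [10.3, 1.2, -1.2]
width: 0.0114
finger_force: 12.0
```

Run:
```python
from h import *
np.set_printoptions(precision=4,suppress=True)
s=telemetry.read_state(); print(s["tcp_pos"],s["ft_force"])
c,im=shot("wrist","w9.png")
for r in imaging.pinpoint("stud1","wrist")[:4]: print(np.round(r["position"]),round(r["conf"],2),px2w(c,r["position"],.045)[:2])
```

```text
[ 0.5615 -0.0908  0.2231] [10.2525  1.2341 -1.2497]
[128. 291.] 0.76 [ 0.5839 -0.0134]
[326. 309.] 0.68 [ 0.5628 -0.0923]
```

>>> send_rows --pt "0.005 0.002 0 0 0" --pt "0.03 0 0 0 0" --pt "0.032 0 0 0 0" --pt "0.032 0 0 0.03 0" --pt "0.032 0 0 0.045 0" --pt "0.032 -0.03 0.01 0.03 0" --pt "0.05 -0.02 0.02 0.02 0" --pt "0.05 0 0 0 0" --pt "0.05 0 0 0 0"

```text
clock: 24.05
tcp_pos: [0.5101, -0.0597, 0.347]
tcp_rot: [0.0, 0.997, -0.081, -0.0]
ft_force: [1.4, -0.8, 0.6]
width: 0.0493
finger_force: 0.0
```

Run:
```python
from h import *
np.set_printoptions(precision=4,suppress=True)
s=telemetry.read_state(); print(s["clock"],s["tcp_pos"])
c,im=shot("wrist","w10.png")
for n_,z in {"stud1":.045,"pin1":.024,"new_blade":.022,"sound_a":.022}.items():
    for r in imaging.pinpoint(n_,"wrist")[:4]: print(n_,np.round(r["position"]),round(r["conf"],2),px2w(c,r["position"],z)[:2])
# dark disks: studs and pivot heads
g=cv2.cvtColor(im,cv2.COLOR_BGR2GRAY); m=(g<85).astype(np.uint8)
k,l,st,ce=cv2.connectedComponentsWithStats(m)
for i in range(1,k):
    if 60<st[i,4]<900 and st[i,1]<330: print("dark",st[i],ce[i],px2w(c,ce[i],.038)[:2])
c2,_=shot("top")
for r in imaging.pinpoint("broken","top")[:3]: print("broken",np.round(r["position"]),round(r["conf"],2),px2w(c2,r["position"],.005)[:2])
```

```text
24.05 [ 0.5101 -0.0597  0.347 ]
stud1 [233. 133.] 0.88 [ 0.5837 -0.0115]
stud1 [361. 141.] 0.58 [ 0.5652 -0.0934]
pin1 [353. 246.] 0.91 [ 0.4873 -0.0784]
pin1 [145. 248.] 0.87 [0.5114 0.0777]
pin1 [249. 251.] 0.62 [ 0.4961 -0.0001]
new_blade [352. 187.] 0.97 [ 0.5319 -0.0842]
sound_a [249. 181.] 0.81 [ 0.5482 -0.0105]
sound_a [137. 181.] 0.65 [0.562  0.0704]
dark [482 108   9  13  72] [485.5833 114.0139] [ 0.5689 -0.178 ]
dark [155 113  64 146 431] [174.6705 201.2947] [0.5449 0.0405]
dark [226 123  22  19 279] [236.5699 131.8961] [ 0.584  -0.0128]
dark [100 125  31  19 456] [114.932  133.9452] [0.5963 0.0686]
dark [349 133  21  21 321] [358.7944 143.2461] [ 0.5634 -0.0923]
dark [ 58 136  15  13 159] [ 65.2013 142.1509] [0.5969 0.104 ]
dark [175 136  14  13 130] [181.4077 141.5385] [0.5839 0.0254]
dark [515 144  11  18 117] [520.0513 152.0769] [ 0.5403 -0.1999]
dark [ 58 155  56  82 783] [ 71.834 199.037] [0.5584 0.1123]
dark [459 183  12  21  95] [465.9684 192.2421] [ 0.5185 -0.1614]
dark [275 232  51   3 152] [299.8355 232.9934] [ 0.508  -0.0421]
dark [136 244  14  16 117] [141.6752 249.7094] [0.514  0.0738]
dark [244 245  10   9  66] [248.4697 249.3333] [ 0.5018 -0.0032]
dark [349 245  10  11  89] [353.7865 249.809 ] [ 0.4893 -0.0783]
dark [350 327  16  18  79] [355.1139 337.0759] [ 0.4188 -0.0693]
broken [341. 149.] 0.84 [ 0.7981 -0.0579]
broken [456. 252.] 0.8 [ 0.4953 -0.3704]
broken [392. 319.] 0.58 [ 0.3134 -0.1857]
```

Stud 3 is at its stop, within 0.02 rad of square. The blade end lines up with the sound blades to about 1 mm, and the broken blade is in the bin. Handing in.

```bash
python3 -c "
from bench import job; print(job.finish_job())"
```

```text
the job is handed in; nothing more can be done
None
```

The job is handed in: the broken blade from seat 3 lies in the blue bin, the new blade sits over its pin to within 1–2 mm of the sound blades' alignment, and its button is turned back square against the stop. The result of the judging was not returned.

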